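# Set and lock a circuit-board turntable

### The arm

A 7-joint arm with a two-finger parallel gripper is mounted at the origin on the work surface. World frame = base frame: x ahead of the robot, y to its left, z up, the work surface at z = 0. Lengths are in m, angles in rad, forces in N, time in s.
With the tool pointing down it reaches from about 0.4 to 0.85 m from the base axis. Payload 10.4 kg.
Tool frame: the origin (TCP) lies between the finger pads; the fingertips stand 22 mm ahead of it and the grasp point (between the pads) lies 3 mm ahead of it; z points along the fingers, y is the line along which they close (so a half turn about z gives the same grasp; the last joint's range is limited). The gripper opens to 85 mm and grips with 20 to 120 N. Pads are 22 mm wide; open, the fingers measure 114 mm over their backs; the gripper's body (76 mm by 85 mm) begins 54 mm behind the grasp point. The pads swing forward as they close: fully open they stand 13 mm farther back than shut.
Start: joints at [1.149, 0.332, -0.065, 1.46, 0.022, 1.35, -0.088], TCP at [0.243, -0.576, 0.23] pointing down, gripper open.
Joint ranges: [-2.6, 2.6], [-0.5, 2.12], [-1.47, 1.34], [0.16, 2.42], [-1.27, 4.41], [0.06, 2.06], [-2.6, 2.6]. Speed limits (rad/s): [2.22, 2.22, 2.79, 2.79, 3.14, 3.14, 3.14].

### API

Orientations are given as a unit quaternion [x, y, z, w].
In Python, from workcell import manip, camera, ticket, boxes_of, outline_of gives the robot as it stands.
- The arm moves only by the tool carry_out, never from a script. Its argument "deltas" is a list of rows, each a list of 5 numbers: the shift along the tool's x, y, z as a fraction of full scale, then the turn about the tool's z as a fraction of full scale, then the opening, from -1 (shut) to 1 (fully open), so that 0 is half open. In form: [[tx, ty, tz, spin, gripper], ...]. A call has 1 to 20 rows; each row is the pose to reach, as a shift and turn from the pose commanded when the call began, along the tool's axes at that moment; what a row does not reach only later rows make up. Full scale, the value 1, is 150 mm for a shift and 30 degrees for a turn. A row lasts 1/8 s, in which the tool goes at most 62.5 mm and 10.7 degrees, less where a joint would pass 70% of its speed; a pose out of reach is approached as far as the arm can. A call with a number of a shift or a turn outside -1 to 1 is refused whole. A call with a gripper value outside its range is refused whole. The fingers move at their own pace and stop on an object; "force" is the grip in N (left out, the last holds). Time passes only in rows, so rows that repeat a pose let the fingers close. It gives the time, the measured TCP pose, the force, the opening and the grip force at its end, in the units of the state.
- manip.get_obs(): the state, without advancing time (a new reading comes with each control period).
- camera(name): name is "scene" or "side" or "wrist"; returns a dict with "img" (400x640x3 uint8, red, green, blue), "depth" (400x640 float32, m along the optical axis (not along the pixel's ray), 0 where there is no reading), "vertical_fov" (degrees; the focal length in pixels is half the picture's height over the tangent of half this angle, whatever the lens; pixels are square), "cx", "cy" (the principal point, pixels), "R" (3x3) and "t" (3): a world point X has camera coordinates R X + t. Camera axes: x right, y down, z forward; pixel columns grow to the right and rows downward; lengths in m; the calibration is good to about 2 mm. A picture is of the moment at which its call begins.
- ticket.hand_in(): hands the job in; it is judged then, once.
Trained networks look in a picture, given as the dict that the camera call returned (one of the last four; its "shot" number tells which), for a name from the list of things; names that differ only in an ending like _2 or _b are one class to them, and where a whole thing is asked for, a point or a joint stands for the part that bears it (a point fixed in the world has none). Each returns a list of dicts, best first, with "conf" (0 to 1); they miss things now and then, are a little off and sometimes report something else, mostly with a low value. They report only what shows in the picture. A call takes as long as a camera call.
- boxes_of(query, picture): "position" ([x, y, z] in m, in world coordinates, good to about 4 mm: the middle of the surface that is visible of it).
- outline_of(query, picture): "region" (400x640 bool, what is visible of it).
The state is a dict: "clock": time; "joint_pos": joint angles; "joint_velocities": joint speeds; "tau": joint torques, N m; "position": TCP position; "ee_rot": TCP orientation; "ft_force": force on the tool from outside, world axes, zero at the start; "torque": the same for the moment, N m; "grip_width": opening from 0.0 (shut) to 1.0 (fully open); "grasp_force": force on a finger pad.
Only numpy, scipy, OpenCV 4.12 (cv2) and the standard library are available. Lean on these libraries where they do the work, as an engineer would, in place of code of your own. Each camera call takes 0.05 s, during which the arm holds its last target. There are 200 camera calls.

### The job

Push the stud on the circuit-board turntable round with a fingertip, gently and without pinching it, until the index line on the disc lines up with the one long line of the white scale. Leave it there and then press the round lock button on the foot fully down with a fingertip and let it go. Leave the mug, glue bottle, power adapter and carton where they stand.

Things in the scene. Friction and masses are not known exactly. Their poses are not given: they have to be found in the camera images.
- foot: Dark steel foot of the board holder, a heavy plate 220 x 180 x 30 mm (x, y, z) fixed to the desk. Origin: centre of its underside, on the desk; its x axis lies along the 220 mm side, z is up. The turntable's axis stands at x +20 mm, y 0 in this frame, the lock button at x -85 mm, y +60 mm.
- scale: White fixed collar, 168 mm diameter, 6 mm thick, on the foot (top 36 mm above the desk), coaxial with the turntable. Seen as a ring of 60 to 84 mm radius with a black line every 15 degrees: 23 short thin ones (7 mm) and one long thick one (20 x 6 mm). Its angle differs in each start. Origin: on the turntable's axis, on the foot's top; x axis to the long line.
- long_line (a point): Inner end of the long line of the scale, 60 mm from the turntable's axis, 36 mm above the desk.
- turntable: Aluminium disc, 120 mm diameter, top 46 mm above the desk. Turns endlessly both ways about its vertical axis with light drag (0.1 N m, 2 N at the stud) and stays where left. On top: a fixed green circuit board, 42 x 34 mm, at the centre (under 10 mm high) and a black index line, 6 mm wide, from 33 mm radius to the rim. Origin: on the axis, 30 mm above the desk; x axis to the index line.
- index_mark (a point): Outer end of the index line, on the rim of the disc's top, 60 mm from the turntable's axis, 46 mm above the desk.
- stud_top (a point): Centre of the top of the push stud, 78 mm above the desk: an upright black pin of 12 mm diameter, standing 32 mm above the disc, 50 mm from the axis, fixed to the disc at the side opposite to the index line.
- lock_top (a point): Centre of the top of the lock button, a grey round spring button of 28 mm diameter in a black housing on the foot; it is pressed straight down.
- lock (a joint): Travel of the lock button: 0 up, 0.006 m fully pressed (about 5 N); it springs back when let go. Pressing it does not stop the disc from turning.
- mug: White mug, 80 mm diameter, 95 mm tall, loose on the desk beside the foot; origin at the centre of its underside.
- glue: Green glue bottle with a red cap, 42 mm diameter, 125 mm tall, loose on the desk beside the foot; origin at the centre of its underside.
- adapter: Black power adapter, 50 x 65 x 34 mm, loose on the desk beyond the foot; origin at the centre of its underside.
- carton: Small cardboard carton, 60 x 90 x 26 mm, loose on the desk beyond the foot; origin at the centre of its underside.

How it is judged:
By the outcome, as a careful person would: the job done as asked, in the order asked, and still so for the second after the job is handed in, with the robot touching nothing.
It also fails if it takes over 58 s, if anything falls off the work surface, if the arm or the gripper's body presses on something with over 40 N, if the wrist force passes 120 N, or if a joint passes its speed limit or range.

## Working session

There is one attempt and no reset: what is moved stays moved. The work goes in short steps, Python scripts to look and compute and a tool call to move; the robot and the scene stay as the last step left them, time stands still between calls to the robot, and variables do not carry over. Pictures are saved under pics/ and viewed, at most 10 in all, crops included, and the job is handed in when it is done.

Besides the shell and the picture viewer there is one more tool, called after "Emit:" as name([rows], argument=value, ...), one row to a line, values as JSON. carry_out: Moves the arm, as the interface text tells. Its arguments: {"type":"object","properties":{"deltas":{"type":"array","items":{"type":"array","items":{"type":"number"}}},"force":{"type":"number"}},"required":["deltas"]}

```bash
mkdir -p pics
cat > h.py <<'E'
import numpy as np, cv2
from workcell import manip, camera, ticket, boxes_of, outline_of
def f(c): return 200/np.tan(np.radians(c["vertical_fov"])/2)
def atz(c,u,v,z):
    d=c["R"].T@np.array([(u-c["cx"])/f(c),(v-c["cy"])/f(c),1.]); o=-c["R"].T@c["t"]
    return o+d*(z-o[2])/d[2]
def dep(c,u,v):
    z=c["depth"][int(v),int(u)]
    return c["R"].T@(np.array([(u-c["cx"])/f(c)*z,(v-c["cy"])/f(c)*z,z])-c["t"])
def pix(c,X):
    p=c["R"]@np.array(X)+c["t"]; return p[:2]/p[2]*f(c)+[c["cx"],c["cy"]]
def save(c,n): cv2.imwrite("pics/"+n,c["img"][:,:,::-1])
E
python3 - <<'E'
from h import *
o=manip.get_obs(); print(o["clock"],o["position"],o["ee_rot"])
ims=[]
for n in ("scene","side"):
    c=camera(n); ims.append(c["img"]); print(n,np.round(-c["R"].T@c["t"],3))
    for q in ("foot","scale","long_line","turntable","index_mark","stud_top","lock_top","mug","glue","adapter","carton"):
        print(q,[(np.round(b["position"],3).tolist(),round(b["conf"],2)) for b in boxes_of(q,c)[:2]])
    save(c,n+"0.png")
E
```

```text
0.0 [ 0.24253185 -0.57559285  0.22908672] [ 9.80185934e-01  1.98078212e-01 -1.86644068e-04 -7.22861124e-04]
scene [0.994 0.329 0.766]
foot [([0.565, -0.038, 0.029], 0.59)]
scale [([0.59, -0.033, 0.036], 0.7)]
long_line [([0.588, -0.03, 0.036], 0.65)]
turntable [([0.573, -0.046, 0.047], 0.7), ([0.59, -0.032, 0.038], 0.25)]
index_mark [([0.579, -0.045, 0.043], 0.98)]
stud_top [([0.574, -0.045, 0.043], 0.88)]
lock_top []
mug [([0.472, 0.138, 0.063], 0.97)]
glue [([0.634, -0.239, 0.07], 0.67)]
adapter [([0.678, 0.088, 0.033], 0.81)]
carton [([0.731, -0.075, 0.028], 0.65)]
side [0.528 0.698 0.624]
foot [([0.546, -0.02, 0.035], 0.76)]
scale [([0.567, -0.015, 0.038], 0.77)]
long_line [([0.568, -0.014, 0.037], 0.74)]
turntable [([0.574, -0.034, 0.048], 0.83)]
index_mark [([0.567, -0.036, 0.044], 0.81)]
stud_top [([0.569, -0.035, 0.049], 0.68)]
lock_top [([0.454, -0.017, 0.051], 0.54)]
mug [([0.464, 0.157, 0.061], 0.62), ([0.566, -0.014, 0.034], 0.47)]
glue [([0.631, -0.238, 0.067], 0.95)]
adapter [([0.671, 0.095, 0.032], 0.9)]
carton [([0.726, -0.066, 0.023], 0.62)]
```

View pics/scene0.png

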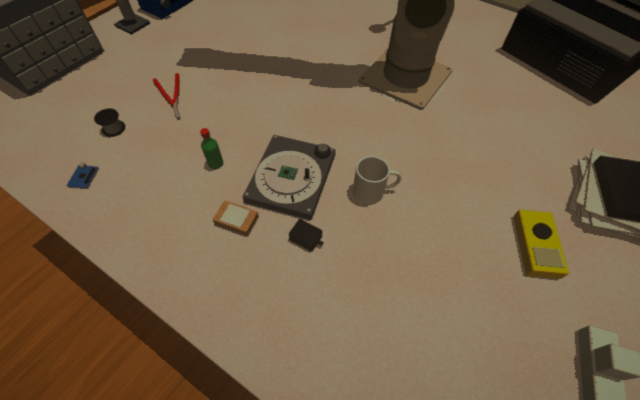

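View pics/side0.png

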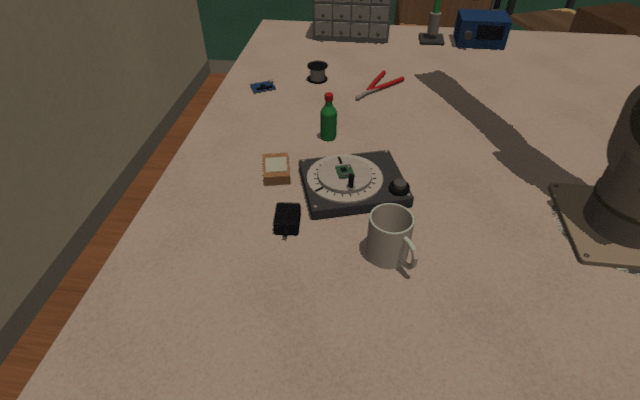

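The scene view shows the stud at about (307,174), the index line at about (270,169), the long line near (292,198) and the lock at (323,150). The side view agrees. I'll move closer with the fingers shut for a wrist view.

Emit:
carry_out([
  [0.27,-0.2,-0.1,0,-1],
  [0.55,-0.4,-0.2,0,-1],
  [0.8,-0.6,-0.3,0,-1],
  [0.8,-0.6,-0.3,0,-1],
])

```text
clock: 1.7
position: [0.3216, -0.4436, 0.2769]
ee_rot: [0.98, 0.201, 0.001, 0.001]
ft_force: [0.0, -0.6, 0.5]
grip_width: 0.146
grasp_force: 0.0
```

Emit:
carry_out([
  [0.27,-0.2,-0.1,0,-1],
  [0.55,-0.4,-0.2,0,-1],
  [0.8,-0.6,-0.3,0,-1],
  [0.8,-0.6,-0.3,0,-1],
])

```text
clock: 2.2
position: [0.3962, -0.3144, 0.3213]
ee_rot: [0.98, 0.201, 0.001, 0.001]
ft_force: [-0.9, -0.6, -0.5]
grip_width: -0.002
grasp_force: 0.0
```

Emit:
carry_out([
  [0.27,-0.2,-0.1,0,-1],
  [0.55,-0.4,-0.2,0,-1],
  [0.8,-0.6,-0.3,0,-1],
  [0.8,-0.6,-0.3,0,-1],
])

```text
clock: 2.7
position: [0.4712, -0.1851, 0.3657]
ee_rot: [0.98, 0.2, 0.001, 0.0]
ft_force: [-0.8, -1.1, -0.2]
grip_width: 0.002
grasp_force: 0.0
```

Run:
```python
from h import *
o=manip.get_obs(); print(o["clock"],o["position"],o["ee_rot"])
c=camera("wrist"); save(c,"w1.png"); print(-c["R"].T@c["t"],c["R"],f(c),c["cx"],c["cy"])
for q in ("scale","long_line","turntable","index_mark","stud_top","lock_top","foot"):
    print(q,[(np.round(b["position"],3).tolist(),round(b["conf"],2),pix(c,b["position"]).round()) for b in boxes_of(q,c)[:2]])
```

```text
2.7 [ 0.47121549 -0.18509133  0.36569311] [9.79706452e-01 2.00435607e-01 9.07110043e-04 1.10233154e-04]
[ 0.53852607 -0.15788299  0.50988604] [[ 0.39247497 -0.91976217  0.00097527]
 [-0.88187621 -0.3760069   0.28445238]
 [-0.26126184 -0.11250051 -0.95868967]] 334.9533628212797 320.62025652450376 198.7163828624554
scale [([0.538, -0.08, 0.034], 0.8, array([266.,  76.]))]
long_line [([0.543, -0.083, 0.038], 0.61, array([269.,  73.])), ([0.566, -0.055, 0.044], 0.4, array([255.,  45.]))]
turntable [([0.567, -0.053, 0.049], 0.71, array([253.,  43.]))]
index_mark []
stud_top [([0.567, -0.042, 0.044], 0.93, array([245.,  41.]))]
lock_top [([0.454, -0.025, 0.049], 0.72, array([204., 119.]))]
foot [([0.538, -0.055, 0.045], 0.6, array([247.,  67.])), ([0.62, -0.248, 0.081], 0.44, array([417.,  64.]))]
```

View pics/w1.png

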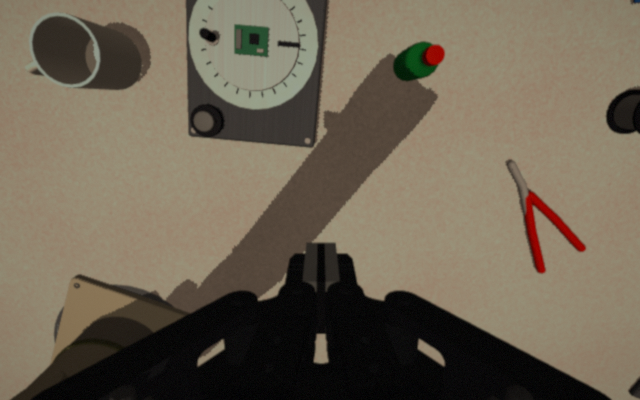

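The wrist view shows the stud at (209,35), the index line at (289,44), the board centre at (253,40) and the lock at (206,121). The long line is out of frame at the top, so I'll move over the disc.

Emit:
carry_out([
  [0.27,-0.2,0,0,-1],
  [0.55,-0.4,0,0,-1],
  [0.8,-0.6,0,0,-1],
  [0.8,-0.6,0,0,-1],
])

```text
clock: 3.6
position: [0.5461, -0.054, 0.3645]
ee_rot: [0.98, 0.201, 0.0, -0.001]
ft_force: [-0.9, -0.3, -0.1]
grip_width: -0.0
grasp_force: 0.0
```

Run:
```python
from h import *
o=manip.get_obs(); print(o["clock"],o["position"],o["ee_rot"])
c=camera("wrist"); 
for q in ("scale","long_line","turntable","index_mark","stud_top","lock_top","foot"):
    print(q,[(np.round(b["position"],3).tolist(),round(b["conf"],2),pix(c,b["position"]).round()) for b in boxes_of(q,c)[:2]])
np.savez("w2.npz",**{k:c[k] for k in c})
p=c["img"][0:270,130:500]; cv2.imwrite("pics/w2.png",cv2.resize(p[:,:,::-1],None,fx=2.1,fy=2.1,interpolation=cv2.INTER_CUBIC))
```

```text
3.6 [ 0.54605689 -0.05395019  0.36447648] [ 9.79592192e-01  2.00993305e-01  2.69429721e-05 -9.10170643e-04]
scale [([0.577, -0.041, 0.032], 0.91, array([320., 128.])), ([0.557, -0.051, 0.026], 0.47, array([321., 144.]))]
long_line [([0.58, -0.043, 0.04], 0.55, array([322., 127.]))]
turntable [([0.573, -0.05, 0.046], 0.94, array([325., 135.]))]
index_mark [([0.568, -0.045, 0.043], 0.72, array([320., 136.]))]
stud_top [([0.57, -0.044, 0.045], 0.98, array([320., 134.])), ([0.625, -0.244, 0.079], 0.41, array([479., 160.]))]
lock_top [([0.453, -0.024, 0.05], 0.66, array([275., 205.])), ([0.469, 0.146, 0.059], 0.57, array([160., 149.]))]
foot [([0.557, -0.044, 0.03], 0.87, array([316., 142.]))]
```

View pics/w2.png

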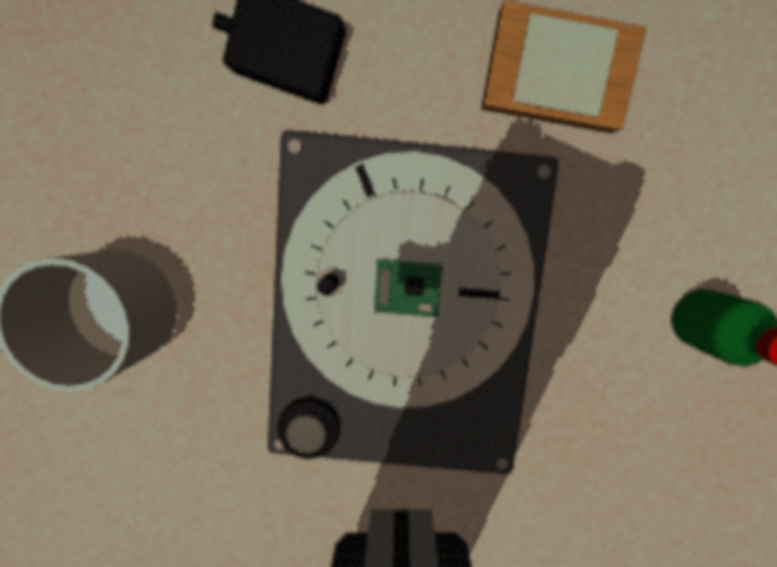

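In the crop, the long line runs (360,166)-(372,194) and the index line (459,293)-(500,295). The stud top is at about (327,286), the lock at (307,433), and the ring is centred near (409,280).

```bash
cat >> h.py <<'E'
from scipy.optimize import least_squares
def polar(c,ctr,z,r0,r1,half=1):
    """intensity averaged over radii r0..r1 vs angle (0.25 deg)"""
    th=np.radians(np.arange(0,360,.25)); g=cv2.cvtColor(c["img"],cv2.COLOR_RGB2GRAY).astype(np.float32); out=[]
    for r in np.arange(r0,r1,.001):
        X=np.c_[ctr[0]+r*np.cos(th),ctr[1]+r*np.sin(th),np.full(th.size,z)]
        p=np.array([pix(c,x) for x in X],np.float32)
        out.append(cv2.remap(g,p[:,0].copy(),p[:,1].copy(),cv2.INTER_LINEAR)[:,0])
    return np.array(out)
def dark(prof,win=15,near=None,span=None):
    n=prof.size; k=int(win*4); 
    med=np.array([np.median(np.take(prof,range(i-k,i+k),mode='wrap')) for i in range(n)])
    d=np.clip((med-prof)/med-.12,0,None)
    if near is not None:
        a=np.arange(n)*.25; dd=abs((a-near+180)%360-180); d=np.where(dd<=span,d,0)
    i=int(np.argmax(np.convolve(np.r_[d[-12:],d,d[:12]],np.ones(25),'valid'))); idx=np.arange(i-32,i+33)
    w=d[idx%n]; return (idx*w).sum()/w.sum()*.25, w.sum()
E
python3 - <<'E'
from h import *
c=dict(np.load("w2.npz"))
P=lambda x,y:(130+x/2.1,y/2.1)
for n,(x,y),z in [("LLo",(360,166),.036),("LLi",(372,194),.036),("IDi",(459,293),.046),("IDo",(500,295),.046),("stud",(327,287),.078),("lock",(307,433),.05),("L",(282,280),.036),("R",(535,283),.036),("T",(412,151),.036),("B",(408,407),.036),
 ("c1",(284,131),.03),("c2",(556,158),.03),("c3",(510,472),.03),("c4",(269,450),.03)]:
    print(n,atz(c,*P(x,y),z).round(4),dep(c,*P(x,y)).round(4))
# edge of ring: radial gradient on the plane, refine centre
ctr=np.array([.572,-.047])
for it in range(4):
    pr=polar(c,ctr,.036,.072,.098); d=pr[:-3]-pr[3:]; i=d.argmax(0); r=.072+.001*(i+1.5); m=d.max(0)>12
    th=np.radians(np.arange(0,360,.25)); X=np.c_[ctr[0]+r*np.cos(th),ctr[1]+r*np.sin(th)][m]
    s=least_squares(lambda q:np.hypot(*(X-q[:2]).T)-q[2],[*ctr,.084],loss="soft_l1",f_scale=.001); ctr=s.x[:2]
print(s.x,m.mean(),np.median(abs(s.fun)))
np.save("ctr.npy",ctr)
print("long",dark(polar(c,ctr,.036,.069,.079).mean(0)),"index",dark(polar(c,ctr,.046,.036,.044).mean(0)),dark(polar(c,ctr,.046,.044,.057).mean(0),near=285,span=40))
E
```

```text
LLo [0.6266 0.007  0.036 ] [0.6265 0.0069 0.0376]
LLi [ 0.6139 -0.0064  0.036 ] [ 0.6139 -0.0063  0.0337]
IDi [ 0.5794 -0.0826  0.046 ] [ 0.5794 -0.0825  0.0464]
IDo [ 0.5888 -0.1077  0.046 ] [ 0.5883 -0.1093  0.037 ]
stud [ 0.5536 -0.0038  0.078 ] [ 0.5534 -0.0037  0.0762]
lock [ 0.4522 -0.0259  0.05  ] [ 0.4534 -0.0259  0.0535]
L [0.5403 0.0276 0.036 ] [0.5405 0.0274 0.0377]
R [ 0.6045 -0.1274  0.036 ] [ 0.6044 -0.1283  0.0314]
T [ 0.6477 -0.0197  0.036 ] [ 0.6482 -0.0196  0.0294]
B [ 0.4929 -0.0838  0.036 ] [ 0.4928 -0.0839  0.0356]
c1 [0.6272 0.0596 0.03  ] [0.6272 0.0599 0.0284]
c2 [ 0.6805 -0.106   0.03  ] [ 0.6807 -0.1061  0.0289]
c3 [ 0.4755 -0.1721  0.03  ] [ 0.4754 -0.1722  0.0296]
c4 [ 0.4224 -0.0053  0.03  ] [ 0.4218 -0.0052  0.0285]
[ 0.56972277 -0.04973254  0.08360944] 1.0 0.0001118051407925924
long (np.float64(45.44617415942379), np.float32(11.0834875)) index (np.float64(288.43482848089684), np.float32(20.452118)) (np.float64(288.55995329135993), np.float32(16.401403))
```

Run:
```python
from h import *
o=manip.get_obs(); print(np.round(o["joint_pos"],2))
from scipy.spatial.transform import Rotation as R
print(R.from_quat(o["ee_rot"]).as_matrix().round(3))
```

```text
[ 0.5   0.16 -0.54  1.41  0.09  1.59 -1.21]
[[ 0.922  0.387  0.   ]
 [ 0.387 -0.922 -0.   ]
 [ 0.     0.    -1.   ]]
```

Run:
```python
from h import *
c=dict(np.load("w2.npz")); T=np.array([.5461,-.0540,.3645]); Rt=np.array([[.922,.387,0],[.387,-.922,0],[0,0,-1]])
for u,v in [(312,244),(328,244),(307,246),(334,246),(312,248),(328,248),(312,256),(328,256),(312,270),(328,270)]:
    print(u,v,((dep(c,u,v)-T)@Rt*1e3).round(1))
```

```text
312 244 [10.6 -2.4 -6.5]
328 244 [11.4  4.7 -8.1]
307 246 [ 11.2  -4.5 -10. ]
334 246 [ 11.3   7.3 -10. ]
312 248 [ 11.1  -2.2 -11.8]
328 248 [ 11.2   4.6 -11.9]
312 256 [ 11.4  -2.  -20.1]
328 256 [ 11.4   4.5 -19.9]
312 270 [ 10.5  -1.8 -30.1]
328 270 [ 10.8   4.3 -30.6]
```

Emit:
carry_out([
  [0.1,-0.07,0.25,0,-1],
  [0.21,-0.14,0.5,0.08,-1],
  [0.31,-0.21,0.75,0.16,-1],
  [0.415,-0.28,1,0.16,-1],
  [0.415,-0.28,1,0.16,-1],
])

```text
clock: 4.62
position: [0.585, 0.0057, 0.2123]
ee_rot: [0.987, 0.158, -0.002, -0.001]
ft_force: [-0.6, 0.5, 0.3]
grip_width: 0.0
grasp_force: 0.0
```

Run:
```python
from h import *
from scipy.spatial.transform import Rotation as R
c=camera("wrist"); o=manip.get_obs(); T=np.array(o["position"]); M=R.from_quat(o["ee_rot"]).as_matrix()
print(pix(c,T+M@[11,0,22*1.]*0.001 if 0 else T+M@np.array([.011,0,.022])), pix(c,T+M@np.array([-.011,0,.022])))
for v in range(224,250,2): print(v,((dep(c,314,v)-T)@M*1e3).round(1))
ims=[]
for n in ("scene","side"):
    s=camera(n); u,v=pix(s,T+M@np.array([0,0,.022])); print(n,u,v); u,v=int(u),int(v)
    p=s["img"][v-60:v+60,u-60:u+60,::-1].copy(); cv2.circle(p,(60,60),1,(0,0,255),-1); ims.append(cv2.resize(p,(390,390),interpolation=cv2.INTER_CUBIC))
cv2.imwrite("pics/tip.png",cv2.convertScaleAbs(np.hstack(ims),alpha=1.5))
```

```text
[319.95242925 221.68752694] [319.94135259 259.89154624]
224 [-34.2  -5.6 135.8]
226 [-36.3  -5.6 136.3]
228 [-51.3  -6.4 169.2]
230 [-53.5  -6.4 169.1]
232 [-55.2  -6.4 168.1]
234 [-57.6  -6.4 168.6]
236 [-63.8  -6.6 178.2]
238 [-66.1  -6.6 178.4]
240 [-68.5  -6.6 178.7]
242 [10.6 -2.6 -2.7]
244 [11.1 -2.5 -6.1]
246 [11.  -2.5 -7.9]
248 [11.  -2.5 -9.8]
scene 298.6679626265703 146.30788499665053
side 336.65088205245917 126.68899699504297
```

View pics/tip.png

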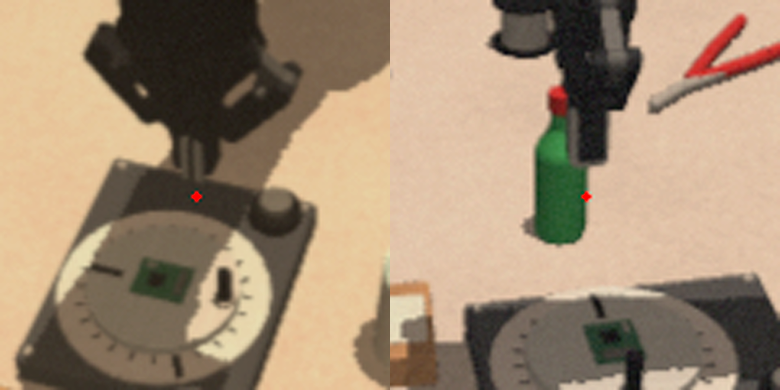

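Both views show the real fingertip about at the TCP itself, not 22 mm ahead (red dot). I'll go by the images and descend in stages.

Emit:
carry_out([
  [0,0,0.3,0,-1],
  [0,0,0.6,0,-1],
  [0,0,0.8,0,-1],
  [0,0,0.9,0,-1],
  [0,0,0.9,0,-1],
])

```text
clock: 5.4
position: [0.5866, 0.0045, 0.0805]
ee_rot: [0.988, 0.156, 0.0, 0.0]
ft_force: [-0.3, -0.1, -0.1]
grip_width: -0.0
grasp_force: 0.0
```

```bash
cat > chk.py <<'E'
from h import *
import sys
from scipy.spatial.transform import Rotation as R
o=manip.get_obs(); T=np.array(o["position"]); M=R.from_quat(o["ee_rot"]).as_matrix(); print(o["clock"],T,np.degrees(np.arctan2(M[1,0],M[0,0])),o["joint_pos"][6])
ims=[]
for n in ("scene","side"):
    s=camera(n); u,v=pix(s,T); u,v=int(u),int(v)
    p=s["img"][v-50:v+50,u-50:u+50,::-1].copy(); cv2.circle(p,(50,50),1,(0,0,255),-1); ims.append(cv2.resize(p,(390,390),interpolation=cv2.INTER_CUBIC))
cv2.imwrite("pics/"+sys.argv[1],cv2.convertScaleAbs(np.hstack(ims),alpha=1.5))
E
python3 chk.py a.png
```

```text
5.4 [0.58661704 0.00448066 0.08053773] 18.003157756261583 -1.5231673789838134
```

View pics/a.png

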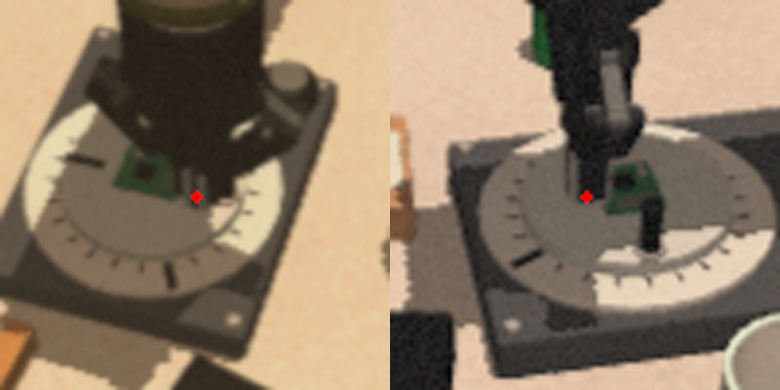

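```bash
cat > arc.py <<'E'
from h import *
from scipy.spatial.transform import Rotation as R
def rows(phis,g=17,rad=50,P=None,yaw=None,n=1):
    c=np.load("ctr.npy")
    if P is None:
        o=manip.get_obs(); P=np.array(o["position"]); M=R.from_quat(o["ee_rot"]).as_matrix(); yaw=np.degrees(np.arctan2(M[1,0],M[0,0]))
    y=np.radians(yaw); ex=np.array([np.cos(y),np.sin(y)]); ey=np.array([np.sin(y),-np.cos(y)])
    out=[]
    for q in phis:
        a=np.radians(q); t=c+rad/1e3*np.array([np.cos(a),np.sin(a)])-g/1e3*np.array([-np.sin(a),np.cos(a)])
        d=(t-P[:2])/.15; out.append([round(float(d@ex),3),round(float(d@ey),3),0,round(-((q-90)-yaw)/30,2),-1])
    print(out); return out
E
python3 - <<'E'
from arc import *
c=np.load("ctr.npy"); P=np.array([.5866,.0045]);yaw=18
rows([108.5],g=25); rows(np.arange(112.5,137,4))
E
```

```text
[[-0.061, -0.025, 0, np.float64(-0.02), -1]]
[[-0.138, -0.031, 0, np.float64(-0.15), -1], [-0.162, -0.037, 0, np.float64(-0.28), -1], [-0.186, -0.04, 0, np.float64(-0.42), -1], [-0.211, -0.042, 0, np.float64(-0.55), -1], [-0.235, -0.042, 0, np.float64(-0.68), -1], [-0.26, -0.04, 0, np.float64(-0.82), -1], [-0.284, -0.037, 0, np.float64(-0.95), -1]]
```

Emit:
carry_out([
  [0,0,0.08,0,-1],
  [0,0,0.15,0,-1],
  [0,0,0.15,0,-1],
])

```text
clock: 5.88
position: [0.5855, 0.005, 0.0562]
ee_rot: [0.988, 0.157, -0.001, -0.0]
ft_force: [0.2, 0.1, 0.4]
grip_width: 0.001
grasp_force: 0.0
```

Emit:
carry_out([
  [-0.03,-0.015,0,-0.02,-1],
  [-0.06,-0.025,0,-0.02,-1],
  [-0.09,-0.027,0,-0.02,-1],
  [-0.115,-0.029,0,-0.08,-1],
  [-0.138,-0.031,0,-0.15,-1],
  [-0.162,-0.037,0,-0.28,-1],
  [-0.186,-0.04,0,-0.42,-1],
  [-0.211,-0.042,0,-0.55,-1],
  [-0.235,-0.042,0,-0.68,-1],
  [-0.26,-0.04,0,-0.82,-1],
  [-0.284,-0.037,0,-0.95,-1],
  [-0.284,-0.037,0,-0.95,-1],
])

```text
clock: 7.38
position: [0.544, -0.0031, 0.0575]
ee_rot: [0.919, 0.395, -0.0, 0.0]
ft_force: [0.6, 1.4, 0.5]
grip_width: 0.001
grasp_force: 0.2
```

```bash
python3 chk.py b.png
python3 - <<'E'
from arc import *
rows(np.arange(140.5,166,4))
c=camera("scene"); ctr=np.load("ctr.npy"); p=polar(c,ctr,.046,.044,.057).mean(0)
print([dark(p,near=x,span=40) for x in (300,330)])
E
```

```text
7.375 [ 0.54397529 -0.00312915  0.05751618] 46.573232355695794 -1.0463479512566152
[[-0.018, -0.002, 0, np.float64(-0.13), -1], [-0.042, -0.008, 0, np.float64(-0.27), -1], [-0.066, -0.011, 0, np.float64(-0.4), -1], [-0.09, -0.013, 0, np.float64(-0.53), -1], [-0.115, -0.014, 0, np.float64(-0.67), -1], [-0.139, -0.012, 0, np.float64(-0.8), -1], [-0.164, -0.009, 0, np.float64(-0.93), -1]]
[(np.float64(319.0798997668306), np.float32(8.57802)), (np.float64(319.0798997668306), np.float32(8.57802))]
```

View pics/b.png

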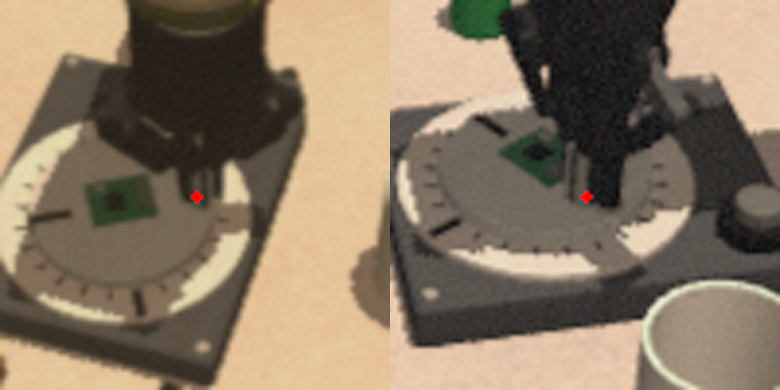

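The push works: the index line moved to about 319° and the stud is in contact. I'll keep going.

Emit:
carry_out([
  [-0.018,-0.002,0,-0.13,-1],
  [-0.042,-0.008,0,-0.27,-1],
  [-0.066,-0.011,0,-0.4,-1],
  [-0.09,-0.013,0,-0.53,-1],
  [-0.115,-0.014,0,-0.67,-1],
  [-0.139,-0.012,0,-0.8,-1],
  [-0.164,-0.009,0,-0.93,-1],
  [-0.164,-0.009,0,-0.93,-1],
])

```text
clock: 8.52
position: [0.526, -0.0198, 0.0573]
ee_rot: [0.797, 0.605, -0.0, -0.0]
ft_force: [-0.5, 0.8, -0.2]
grip_width: -0.003
grasp_force: 0.3
```

Run:
```python
from arc import *
rows(np.arange(168.5,194,4))
c=camera("scene"); ctr=np.load("ctr.npy"); p=polar(c,ctr,.046,.044,.057).mean(0)
print(dark(p,near=345,span=40))
```

```text
[[-0.025, -0.006, 0, np.float64(-0.14), -1], [-0.049, -0.012, 0, np.float64(-0.27), -1], [-0.073, -0.015, 0, np.float64(-0.4), -1], [-0.097, -0.017, 0, np.float64(-0.54), -1], [-0.122, -0.018, 0, np.float64(-0.67), -1], [-0.146, -0.016, 0, np.float64(-0.8), -1], [-0.171, -0.013, 0, np.float64(-0.94), -1]]
(np.float64(347.1404982144987), np.float32(9.800617))
```

Emit:
carry_out([
  [-0.025,-0.006,0,-0.14,-1],
  [-0.049,-0.012,0,-0.27,-1],
  [-0.073,-0.015,0,-0.4,-1],
  [-0.097,-0.017,0,-0.54,-1],
  [-0.122,-0.018,0,-0.67,-1],
  [-0.146,-0.016,0,-0.8,-1],
  [-0.171,-0.013,0,-0.94,-1],
  [-0.171,-0.013,0,-0.94,-1],
])

```text
clock: 9.57
position: [0.5175, -0.0441, 0.0574]
ee_rot: [0.626, 0.78, -0.0, 0.0]
ft_force: [0.6, -0.2, -0.1]
grip_width: -0.002
grasp_force: 0.0
```

Run:
```python
from arc import *
rows(np.arange(196.5,219,4))
c=camera("scene"); ctr=np.load("ctr.npy"); p=polar(c,ctr,.046,.044,.057).mean(0)
print(dark(p,near=15,span=40),dark(polar(c,ctr,.036,.069,.079).mean(0),near=45,span=20))
```

```text
[[-0.022, -0.009, 0, np.float64(-0.13), -1], [-0.046, -0.014, 0, np.float64(-0.27), -1], [-0.07, -0.018, 0, np.float64(-0.4), -1], [-0.095, -0.02, 0, np.float64(-0.53), -1], [-0.119, -0.021, 0, np.float64(-0.67), -1], [-0.144, -0.019, 0, np.float64(-0.8), -1]]
(np.float64(16.627099201662137), np.float32(11.394579)) (np.float64(46.942747889906556), np.float32(9.221567))
```

Emit:
carry_out([
  [-0.022,-0.009,0,-0.13,-1],
  [-0.046,-0.014,0,-0.27,-1],
  [-0.07,-0.018,0,-0.4,-1],
  [-0.095,-0.02,0,-0.53,-1],
  [-0.119,-0.021,0,-0.67,-1],
  [-0.144,-0.019,0,-0.8,-1],
  [-0.144,-0.019,0,-0.8,-1],
])

```text
clock: 10.5
position: [0.5194, -0.0658, 0.0573]
ee_rot: [0.45, 0.893, -0.0, -0.0]
ft_force: [0.2, -0.7, -0.2]
grip_width: -0.002
grasp_force: 0.0
```

Run:
```python
from arc import *
rows(np.arange(217,224,1))
ctr=np.load("ctr.npy")
for n in ("scene","side","wrist"):
    c=camera(n); 
    print(n,dark(polar(c,ctr,.046,.044,.057).mean(0),near=40,span=15),dark(polar(c,ctr,.036,.069,.079).mean(0),near=45,span=10))
```

```text
[[-0.003, -0.001, 0, np.float64(-0.02), -1], [-0.009, -0.003, 0, np.float64(-0.05), -1], [-0.015, -0.005, 0, np.float64(-0.08), -1], [-0.021, -0.006, 0, np.float64(-0.12), -1], [-0.027, -0.008, 0, np.float64(-0.15), -1], [-0.033, -0.009, 0, np.float64(-0.18), -1], [-0.039, -0.011, 0, np.float64(-0.22), -1]]
scene (np.float64(39.841215388805985), np.float32(11.783988)) (np.float64(46.9281383054395), np.float32(9.166991))
side (np.float64(39.3476408278397), np.float32(14.512345)) (np.float64(46.32168083569956), np.float32(10.040962))
wrist (np.float64(38.0466802655679), np.float32(19.875118)) (np.float64(45.43362630478828), np.float32(14.529642))
```

Emit:
carry_out([
  [-0.009,-0.003,0,-0.05,-1],
  [-0.015,-0.005,0,-0.08,-1],
  [-0.021,-0.006,0,-0.12,-1],
  [-0.027,-0.008,0,-0.15,-1],
  [-0.033,-0.009,0,-0.18,-1],
  [-0.036,-0.01,0,-0.2,-1],
  [-0.036,-0.01,0,-0.2,-1],
  [-0.036,-0.01,0,-0.2,-1],
])

```text
clock: 11.65
position: [0.5215, -0.071, 0.0574]
ee_rot: [0.402, 0.916, -0.0, 0.0]
ft_force: [-1.1, 1.4, 0.0]
grip_width: 0.005
grasp_force: 0.6
```

```bash
cat > al.py <<'E'
from arc import *
ctr=np.load("ctr.npy")
for n in ("scene","side","wrist"):
    c=camera(n); 
    print(n,dark(polar(c,ctr,.046,.044,.057).mean(0),near=44,span=15),dark(polar(c,ctr,.036,.069,.079).mean(0),near=45,span=10))
E
python3 al.py
```

```text
scene (np.float64(46.14295206374207), np.float32(11.786144)) (np.float64(46.94587095236147), np.float32(9.271297))
side (np.float64(45.63555269760061), np.float32(14.043894)) (np.float64(46.31840091690359), np.float32(10.115484))
wrist (np.float64(44.025922978962114), np.float32(20.324532)) (np.float64(45.41220158891217), np.float32(14.500727))
```

```bash
cat > al.py <<'E'
from arc import *
def fit(c,ctr):
    for it in range(4):
        pr=polar(c,ctr,.036,.074,.094); d=pr[:-3]-pr[3:]; i=d.argmax(0); r=.074+.001*(i+1.5); m=d.max(0)>20
        th=np.radians(np.arange(0,360,.25)); X=np.c_[ctr[0]+r*np.cos(th),ctr[1]+r*np.sin(th)][m]
        s=least_squares(lambda q:np.hypot(*(X-q).T)-.0838,ctr,loss="cauchy",f_scale=.0005); ctr=s.x
    return ctr,m.mean(),np.median(abs(s.fun))*1e3
D=[]
for n in ("scene","side","wrist"):
    c=camera(n); k,m,e=fit(c,np.load("ctr.npy"))
    a=dark(polar(c,k,.046,.044,.057).mean(0),near=44,span=15)[0];b=dark(polar(c,k,.036,.069,.079).mean(0),near=45,span=10)[0]
    print(n,k.round(4),round(m,2),e.round(2),a,b,"to go",b-a)
E
python3 al.py
```

```text
scene [ 0.569  -0.0478] 0.76 0.45 43.96354509753022 45.51203092814229 to go 1.5484858306120657
side [ 0.5702 -0.0475] 0.77 0.39 44.16876508031807 45.389310838323674 to go 1.2205457580056063
wrist [ 0.57 -0.05] 0.62 0.1 44.48704154590181 45.720719931988725 to go 1.2336783860869147
```

Emit:
carry_out([
  [-0.004,-0.001,0,-0.02,-1],
  [-0.008,-0.002,0,-0.04,-1],
  [-0.008,-0.002,0,-0.04,-1],
  [-0.008,-0.002,0,-0.04,-1],
])

```text
clock: 12.45
position: [0.522, -0.0721, 0.0574]
ee_rot: [0.392, 0.92, -0.0, 0.0]
ft_force: [-0.7, 1.4, -0.1]
grip_width: -0.001
grasp_force: 0.8
```

```bash
python3 al.py
```

```text
scene [ 0.5689 -0.0479] 0.75 0.41 45.30404378129889 45.534463199465556 to go 0.23041941816666878
side [ 0.5702 -0.0474] 0.76 0.35 45.01629986764059 45.33232413675751 to go 0.31602426911691595
wrist [ 0.57   -0.0501] 0.62 0.11 45.79139150835907 45.72850712327226 to go -0.06288438508681082
```

Aligned. I'll back off and lift.

Emit:
carry_out([
  [0.04,0,0,0,-1],
  [0.12,0,0,0,-1],
  [0.12,0,-0.3,0,-1],
  [0.12,0,-0.6,0,-1],
  [0.12,0,-0.8,0,-1],
  [0.12,0,-0.8,0,-1],
])

```text
clock: 13.35
position: [0.5104, -0.0586, 0.1795]
ee_rot: [0.392, 0.92, -0.0, 0.002]
ft_force: [0.6, -0.3, -1.2]
grip_width: -0.002
grasp_force: 0.0
```

```bash
cat >> al.py <<'E'
o=manip.get_obs(); P=np.array(o["position"]); M=R.from_quat(o["ee_rot"]).as_matrix()
pl=[]
for n in ("scene","side","wrist"):
    c=camera(n)
    for b in boxes_of("lock_top",c)[:1]: print(n,np.round(b["position"],4),b["conf"],pix(c,b["position"]).round())
    s=outline_of("lock_top",c)
    if s: v,u=np.nonzero(s[0]["region"]); print(" outline",s[0]["conf"],u.size,u.mean(),v.mean(),atz(c,u.mean(),v.mean(),.05).round(4))
print(P,M.round(3).tolist())
u,v=[int(x) for x in pix(c,[.4525,-.025,.05])]; print(u,v)
save(c,"w3.png")
E
python3 al.py
```

```text
scene [ 0.569 -0.048] 0.76 0.34 45.46483659299948 45.66139721353584 to go 0.19656062053635992
side [ 0.5702 -0.0474] 0.8 0.35 44.954851364178495 45.2981975180341 to go 0.34334615385560596
wrist [ 0.5698 -0.0501] 0.93 0.33 45.69078134216004 45.72838372310314 to go 0.037602380943106084
side [ 0.4512 -0.0157  0.0519] 0.46 [400. 184.]
 outline 0.5 120 398.89166666666665 183.63333333333333 [ 0.4534 -0.0179  0.05  ]
wrist [ 0.4509 -0.0241  0.0513] 0.87 [298. 107.]
 outline 0.74 991 298.08678102926336 107.00706357214935 [ 0.451  -0.0245  0.05  ]
[ 0.50876449 -0.05886506  0.17653975] [[-0.693, 0.721, -0.001], [0.721, 0.693, -0.0], [0.001, -0.001, -1.0]]
299 108
```

View pics/w3.png

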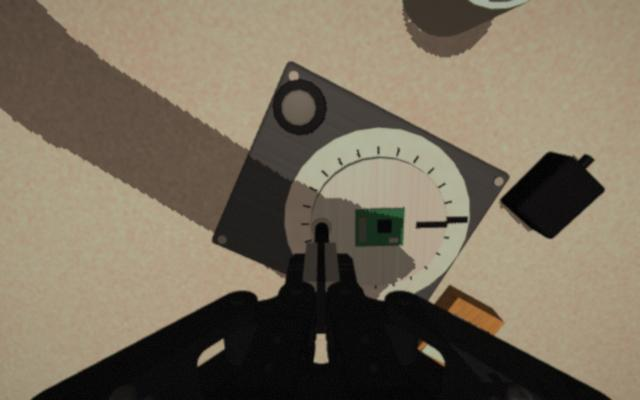

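The wrist view shows the index line (417-447, about 224) running into the long line (447-467, 219). The lock is at (298,107), which gives (0.4515, -0.0245), matching the foot geometry. I'll go over it.

Emit:
carry_out([
  [0.2,-0.06,0,0,-1],
  [0.43,-0.12,0,0,-1],
  [0.43,-0.12,0.3,0,-1],
  [0.43,-0.12,0.6,0,-1],
  [0.43,-0.12,0.66,0,-1],
  [0.43,-0.12,0.66,0,-1],
])

```text
clock: 14.7
position: [0.4521, -0.0246, 0.079]
ee_rot: [0.392, 0.92, 0.0, -0.0]
ft_force: [0.7, -0.1, 0.6]
grip_width: 0.004
grasp_force: 0.0
```

```bash
python3 chk.py d.png
```

```text
14.7 [ 0.45212883 -0.02455911  0.07895009] 133.88007069817675 0.5259524007645023
```

View pics/d.png

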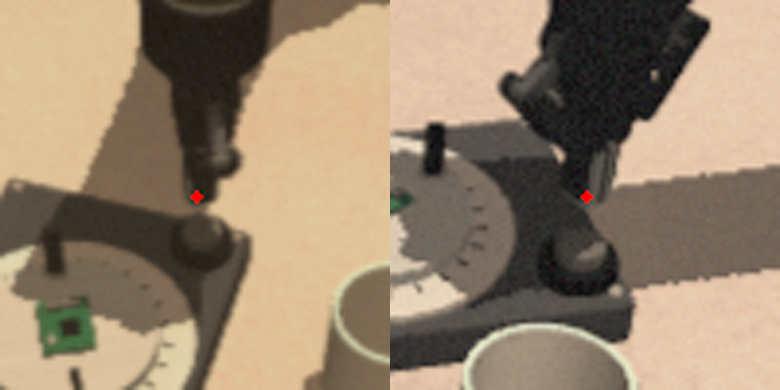

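The fingertip is over the button in both views. I'll descend slowly and watch the force.

Emit:
carry_out([
  [0,0,0.06,0,-1],
  [0,0,0.12,0,-1],
  [0,0,0.16,0,-1],
  [0,0,0.18,0,-1],
  [0,0,0.18,0,-1],
])

```text
clock: 15.42
position: [0.4518, -0.0248, 0.0513]
ee_rot: [0.392, 0.92, 0.0, -0.0]
ft_force: [0.1, 0.6, -0.1]
grip_width: -0.0
grasp_force: 0.0
```

Emit:
carry_out([
  [0,0,0.01,0,-1],
  [0,0,0.02,0,-1],
  [0,0,0.02,0,-1],
])

```text
clock: 15.8
position: [0.4521, -0.0249, 0.0485]
ee_rot: [0.392, 0.92, 0.0, 0.0]
ft_force: [0.0, 0.8, 2.6]
grip_width: -0.001
grasp_force: 1.3
```

Contact. Next: further down in small steps.

Emit:
carry_out([
  [0,0,0.01,0,-1],
  [0,0,0.02,0,-1],
  [0,0,0.02,0,-1],
])

```text
clock: 16.18
position: [0.452, -0.0249, 0.0455]
ee_rot: [0.392, 0.92, 0.0, 0.0]
ft_force: [-0.7, 0.2, 4.7]
grip_width: 0.0
grasp_force: 2.2
```

Emit:
carry_out([
  [0,0,0.007,0,-1],
  [0,0,0.014,0,-1],
  [0,0,0.014,0,-1],
])

```text
clock: 16.55
position: [0.4522, -0.0249, 0.0444]
ee_rot: [0.392, 0.92, -0.0, 0.0]
ft_force: [-7.2, 0.9, 23.5]
grip_width: -0.003
grasp_force: 12.0
```

The force jumped to 23 N, so the button has bottomed out. I'll let go and lift straight up.

Emit:
carry_out([
  [0,0,-0.05,0,-1],
  [0,0,-0.2,0,-1],
  [0,0,-0.5,0,-1],
  [0,0,-0.9,0,-1],
  [0,0,-0.9,0,-1],
  [0,0,-0.9,0,-1],
])

```text
clock: 17.3
position: [0.4514, -0.0255, 0.1778]
ee_rot: [0.392, 0.92, -0.001, -0.0]
ft_force: [-0.0, 0.3, -1.2]
grip_width: 0.001
grasp_force: 0.0
```

```bash
python3 al.py | head -3
```

```text
scene [ 0.5687 -0.0478] 0.81 0.4 45.01578738171979 45.334443507130764 to go 0.31865612541097477
side [ 0.5701 -0.0472] 0.83 0.37 44.8014026532708 45.15665707173496 to go 0.3552544184641633
wrist [ 0.5692 -0.05  ] 0.59 0.1 45.040126675646405 45.24340552388325 to go 0.20327884823684172
```

```bash
python3 -c "
from workcell import ticket; print(ticket.hand_in())"
```

```text
the job is handed in; nothing more can be done
None
```

The job is handed in: the index line is within about 0.3° of the long line, measured from all three cameras, then the lock button was pressed until it bottomed out (about 23 N on the fingertip) and let go, with the arm clear and the mug, glue bottle, adapter and carton never approached; the clock read about 17 s, and no verdict was returned.

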